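Index the ring turntable four clicks and lock it

ROBOT

A 6-joint arm with a two-finger parallel gripper is mounted at the origin on the work surface. World frame = base frame: x ahead of the robot, y to its left, z up, the work surface at z = 0. Lengths are in m, angles in rad, forces in N, time in s.
With the tool pointing down it reaches from about 0.35 to 0.775 m from the base axis. Payload 5.5 kg.
Tool frame: the origin (TCP) lies at the very end of the fingers, on their centre line; the grasp point (between the pads) lies 19 mm behind it; x points along the fingers, y is the direction in which the jaws open and shut, and the axes are right-handed (so a half turn about x gives the same grasp; the last joint's range is limited). The gripper opens to 85 mm and grips with 20 to 120 N. Pads are 22 mm wide; open, the fingers measure 114 mm over their backs; the gripper's body (76 mm by 85 mm) begins 54 mm behind the grasp point. The pads swing forward as they close: fully open they stand 13 mm farther back than shut.
Start: joints at [-1.251, 0.313, 0.046, 1.304, 0, 1.431], TCP at [0.255, -0.515, 0.231] pointing down, gripper open.
Joint ranges: [-2.76, 2.76], [-0.86, 1.69], [-1.03, 1.26], [-2.2, 2.34], [-1.47, 1.5], [-3.14, 3.14]. Speed limits (rad/s): [2.57, 2.57, 3.14, 3.14, 3.14, 3.14].

INTERFACE

Orientations are given as a unit quaternion [w, x, y, z].
In Python, from workcell import env gives the robot as it stands.
- The arm moves only by the tool drive_tool, never from a script. Its argument "plan" is a list that holds one entry, the list of rows, each a list of 7 numbers: the shift along the tool's x, y, z in cm, then the turn, a rotation vector about the tool's x, y, z in degrees, then the opening, from 0 (shut) to 1 (fully open). In form: [[[tx, ty, tz, wx, wy, wz, fingers], ...]]. A call has exactly 5 rows; each row shifts and turns the commanded pose from where the row before left it, along the tool's axes as they then stand; what a row does not reach is not made up. A row lasts 1/12 s, in which the tool goes at most 41.7 mm and 7.16 degrees, less where a joint would pass 70% of its speed; a pose out of reach is approached as far as the arm can. A call with a gripper value outside its range is refused whole. The fingers move at their own pace and stop on an object; "squeeze" is the grip in N (left out, the last holds). Time passes only in rows, so rows that do not move let the fingers close, or fill a call up. It gives the time, the measured TCP pose, the force and the opening at its end, in the units of the state.
- env.get_state(): the state, without advancing time (a new reading comes with each control period).
- env.read_camera(name): name is "side" or "top" or "wrist"; returns the picture (384x512x3 uint8, red, green, blue); there is no depth.
- env.camera_model(name): a dict with "camera_matrix" (3x3 intrinsics, pixels), "k1" (the pictures are not rectified: a ray, as slopes to the right and down, at radius r is drawn at 1 + k1 r^2 times it, then the intrinsics apply), "camera_from_world" (4x4, takes a point from world to camera coordinates); the wrist camera has in their place "T_tool_cam" (4x4, takes a point from camera to tool coordinates, whose origin is the TCP and whose axes are the tool frame's). Camera axes: x right, y down, z forward; pixel columns grow to the right and rows downward; lengths in m; the calibration is good to about 2 mm. A picture is of the moment at which its call begins: read the wrist's pose just before it. camera_model takes no time and is no camera call.
- env.hand_in(): hands the job in, once; it reports no verdict.
The state is a dict: "clock": time; "joint_pos": joint angles; "qvel": joint speeds; "tau": joint torques, N m; "tcp_pos": TCP position; "orientation": TCP orientation; "wrist_force": force on the tool from outside, world axes, zero at the start; "ft_torque": the same for the moment, N m; "finger_gap": finger opening in m.
Only numpy, scipy, OpenCV 4.12 (cv2) and the standard library are available. Lean on these libraries where they do the work, as an engineer would, in place of code of your own. Each camera call takes 0.05 s, during which the arm holds its last target.

TASK

Move the ring on the indexing turntable on by four stones: with a fingertip, gently push the three-armed dial round clockwise (seen from above) by exactly four clicks from where it stands. Only then press the round lock plunger on the same housing fully down, so that it stays down. Use no more than gentle force and do not lift anything: the ring stays seated on its post, and everything else on the bench stays where it is.

Things in the scene. Friction and masses are not known exactly. Their poses are not given: they have to be found in the camera images.
- dial (a joint): three-armed steel star dial of the turntable, upright axis; rad, 0 at the start, growing clockwise seen from above. Click stops every 20 degrees (0.349 rad), 18 a turn: past the half-way hump it springs on by itself to rest in the next stop, leaving the finger. A hump takes about 0.18 N m (4 to 5 N at 40 mm from the axis). It turns up to 4 clicks back and 9 on from the start
- dial_axis (a point): point on the dial's axis level with the tops of arms and hub, 90 mm above the bench, 30 mm above the housing's top. Hub radius 23 mm. A post 16 mm across stands on the axis, ends 16 mm above this point and carries the ring. Between the arms there is free space down to the housing's top (flat 3 mm trim)
- dotted_end (a point): point on top of the arm with a black dot, 49 mm from the dial's axis, on the arm's centre line; turns with the dial. The three arms are alike, 120 degrees apart, 14 mm wide, 24 mm tall (undersides 6 mm above the housing), and reach 56 mm from the axis with round ends. Where they point at the start varies
- lock (a joint): lock plunger of the turntable, pressed straight down: 0 m up, 0.008 m fully home. Resists with about 4 N of friction and stays where it is left (no spring, no latch)
- lock_top (a point): centre of the top of the lock plunger's round steel cap, 28 mm across, 10 mm thick, on a stem at one end of the housing (which end varies), 100 mm from the dial's axis. 82 mm above the bench when up, 74 mm when home. The lower six-sided cap at the other end is an oil filler
- housing: grey painted housing of the turntable, fixed to the bench, top 130 mm by 270 mm (its y) and 60 mm above the bench, foot 150 mm by 290 mm; origin under its centre, below the dial's axis. It stands at varying places and yaws
- oil_cap: six-sided oil filler cap with a slot, 30 mm across, 12 mm tall, fixed on the housing's top at the end away from the lock plunger; origin under its centre; leave alone
- ring: gold-coloured finger ring set with stones, 25 mm outside, 19 mm inside, 6 mm tall, lying loose over the dial's post on top of the hub; origin under its centre, 90 mm above the bench when seated
- cup_a: white plastic cup, rim 60 mm across, 45 mm tall, standing behind the housing; bystander, origin under its centre
- cup_b: white plastic cup like cup_a; bystander, origin under its centre
- paste_jar: small amber jar, 44 mm across, 45 mm tall, standing in front of the housing; bystander, origin under its centre
- hammer: small hammer lying on the bench to the robot's right, 220 mm long; bystander
- burnisher: burnisher with a handle lying on the bench to the robot's left, 180 mm long; bystander
- drink_can: drink can, 66 mm across, 120 mm tall, far left; bystander, origin under its centre
- mandrel: standing steel ring mandrel on a round foot 56 mm across, 150 mm tall, far right; bystander, origin under its centre

How it is judged:
On the way, in this order (a step that is already met when the one before it is completed fails the run):
1. the dial rests four clicks clockwise of its start (value of joint dial between 1.276 and 1.516 rad and velocity of joint dial between -0.1 and 0.1 rad/s), for 0.3 s.
2. the lock plunger is pressed home (value of joint dial between 1.276 and 1.516 rad and value of joint lock above 0.0065 m), for 0.1 s.
At the end, for the whole second after the job is handed in: The dial rests in the fourth click stop clockwise of its start (within 0.12 rad of 1.396 rad), the lock plunger is at least 6.5 mm down of 8 mm, and the ring lies flat on the hub over its post (all of step 2 and velocity of joint dial between -0.1 and 0.1 rad/s and height (world z) of ring below 0.095 m and horizontal distance between ring and dial_axis below 0.005 m and angle between ring's own z axis and vertical below 0.15 rad); the robot touches nothing.
It fails at once if the fingers press harder than 40 N on anything (contact force between the fingers and anything else above 40 N).
It fails at once if the lock plunger is pressed while the dial is not at four clicks (value of joint lock above 0.003 m and not (value of joint dial between 1.226 and 1.566 rad)).
It fails at once if the ring is lifted off its seat (height (world z) of ring above 0.1 m).
It fails at once if a bystander is moved, lifted or knocked over (distance of any of cup_a, cup_b, paste_jar, hammer, burnisher, drink_can, mandrel from where it was at the start of the episode above 0.02 m or angle between any of cup_a, cup_b, paste_jar, drink_can, mandrel's own z axis and vertical above 0.5 rad).
It also fails if it takes over 58 s, if anything falls off the work surface, if the arm or the gripper's body presses on something with over 40 N, if the wrist force passes 120 N, or if a joint passes its speed limit or range.

## Working session

There is one attempt and no reset: what is moved stays moved. The work goes in short steps, Python scripts to look and compute and a tool call to move; the robot and the scene stay as the last step left them, time stands still between calls to the robot, and variables do not carry over. Pictures are saved under pics/ and viewed, and the job is handed in when it is done.

Besides the shell and the picture viewer there is one more tool, called as name(argument=value, ...) on one line, values as JSON. drive_tool: Moves the arm, as the interface text tells. Its arguments: {"type":"object","properties":{"plan":{"type":"array","items":{"type":"array","items":{"type":"array","items":{"type":"number"}}}},"squeeze":{"type":"number"}},"required":["plan"]}

```bash
mkdir -p pics; ls
cat > h.py <<'E'
import numpy as np, cv2
from workcell import env
from scipy.spatial.transform import Rotation as R
def save(n,img): cv2.imwrite(f'pics/{n}.png',img[:,:,::-1])
def pix2plane(name,uv,z,Twc=None):
    m=env.camera_model(name);K=np.array(m['camera_matrix']);k=m['k1']
    d=np.array([(uv[0]-K[0,2])/K[0,0],(uv[1]-K[1,2])/K[1,1]]);s=d.copy()
    for _ in range(30): s=d/(1+k*(s@s))
    T=np.linalg.inv(np.array(m['camera_from_world'])) if Twc is None else Twc
    r=T[:3,:3]@np.array([s[0],s[1],1]);o=T[:3,3]
    return o+r*(z-o[2])/r[2]
def proj(name,p,Twc=None):
    m=env.camera_model(name);K=np.array(m['camera_matrix']);k=m['k1']
    T=np.array(m['camera_from_world']) if Twc is None else np.linalg.inv(Twc)
    c=T[:3,:3]@np.array(p)+T[:3,3];s=c[:2]/c[2];s=s*(1+k*(s@s))
    return K[:2,:2]@s+K[:2,2]
def tool(st):
    q=st['orientation'];T=np.eye(4);T[:3,:3]=R.from_quat([q[1],q[2],q[3],q[0]]).as_matrix();T[:3,3]=st['tcp_pos'];return T
E
python3 - <<'E'
from h import *
st=env.get_state();print({k:np.round(v,3) for k,v in st.items()});print(np.round(tool(st),3))
for n in('top','side'):
    i=env.read_camera(n);save(n+'0',i)
    print(env.camera_model(n))
print(env.camera_model('wrist'))
E
```

```text
pics
{'clock': np.float64(0.0), 'joint_pos': array([-1.251,  0.314,  0.045,  1.304,  0.   ,  1.431]), 'qvel': array([ 0.001,  0.   , -0.001,  0.002,  0.   , -0.   ]), 'tau': array([ 1.0000e-03, -4.8063e+01,  2.9853e+01,  1.9000e-02, -0.0000e+00,
       -0.0000e+00]), 'tcp_pos': array([ 0.255, -0.515,  0.23 ]), 'orientation': array([-0.161, -0.688, -0.162,  0.689]), 'wrist_force': array([ 0.955, -0.301, -0.691]), 'ft_torque': array([ 0.051, -0.053, -0.047]), 'finger_gap': np.float64(0.085)}
[[-0.001  0.444 -0.896  0.255]
 [ 0.002 -0.896 -0.444 -0.515]
 [-1.    -0.002 -0.     0.23 ]
 [ 0.     0.     0.     1.   ]]
{'camera_matrix': array([[369.96032756,   0.        , 254.2476266 ],
       [  0.        , 369.96032756, 192.22060421],
       [  0.        ,   0.        ,   1.        ]]), 'k1': -0.05610831664746033, 'camera_from_world': array([[ 0.02628599, -0.99962373,  0.00783927, -0.01069961],
       [-0.98806888, -0.027171  , -0.1515969 ,  0.55584296],
       [ 0.15175286, -0.00376086, -0.98841131,  1.14998492],
       [ 0.        ,  0.        ,  0.        ,  1.        ]])}
{'camera_mat
[... 312 characters left out ...]
5558,  0.33222008],
       [ 0.52019179, -0.51010152, -0.68497953,  1.16925318],
       [ 0.        ,  0.        ,  0.        ,  1.        ]])}
{'camera_matrix': array([[281.35377223,   0.        , 252.5236117 ],
       [  0.        , 281.35377223, 194.54020997],
       [  0.        ,   0.        ,   1.        ]]), 'k1': 0.021557461036290203, 'T_tool_cam': array([[-1.12545638e-03, -2.77028215e-01,  9.60861125e-01,
        -1.42461949e-01],
       [ 9.99998563e-01, -1.52963762e-03,  7.30284500e-04,
        -2.59881453e-04],
       [ 1.26745991e-03,  9.60860567e-01,  2.77029538e-01,
        -7.01870137e-02],
       [ 0.00000000e+00,  0.00000000e+00,  0.00000000e+00,
         1.00000000e+00]])}
```

View pics/top0.png

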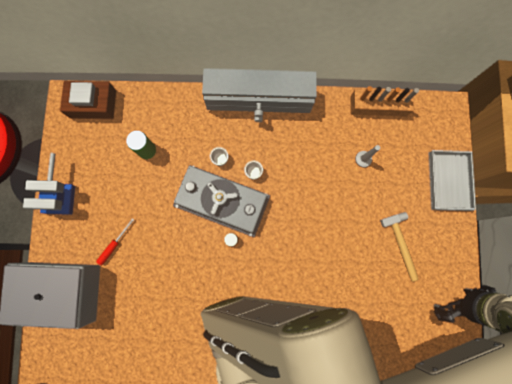

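View pics/side0.png

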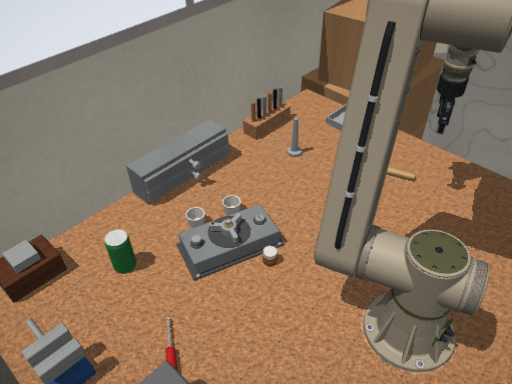

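Run:
```python
import cv2
i=cv2.imread('pics/top0.png');
c=i[120:290,170:330];cv2.imwrite('pics/top0c.png',cv2.resize(c,None,fx=3.5,fy=3.5,interpolation=cv2.INTER_CUBIC))
```

```text
(no output)
```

View pics/top0c.png

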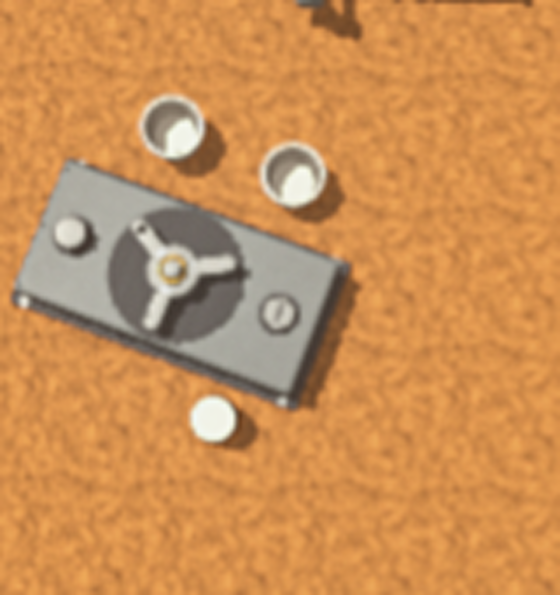

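The top picture shows the plain round plunger cap at about (190,186.5), and the slotted filler at (249.5,210). The dial centre is at (219.3,197) and the dotted arm points up-left with its dot at (209.7,184.9). The cups are behind the housing and the jar is in front.

Run:
```python
from h import *
f=lambda c:(170+c[0]/3.5-.36,120+c[1]/3.5-.36)
a=pix2plane('top',f((173,269)),.096);d=pix2plane('top',f((139,228)),.09);l=pix2plane('top',f((70,232)),.082);o=pix2plane('top',f((279,314)),.072)
e2=pix2plane('top',f((232,264)),.09);e3=pix2plane('top',f((152,323)),.09)
print('axis',a,'dot',d,'lock',l,'oil',o)
print('mid',(l+o)/2, 'l-o',np.linalg.norm((l-o)[:2]),'|l-a|',np.linalg.norm((l-a)[:2]))
for p in(d,e2,e3,l):v=(p-a)[:2];print(np.linalg.norm(v),np.degrees(np.arctan2(v[1],v[0])))
for n,c,z in(('cupA',(173,128),.045),('cupB',(293,176),.045),('jar',(214,419),.045)):print(n,pix2plane('top',f(c),z))
for c in((75,160),(347,265),(17,298),(290,403)):print(pix2plane('top',f(c),.06))
```

```text
axis [0.53145475 0.11207728 0.096     ] dot [0.56813107 0.14426049 0.09      ] lock [0.56419314 0.20668962 0.082     ] oil [0.49690352 0.0182009  0.072     ]
mid [0.53054833 0.11244526 0.077     ] l-o 0.2001396718041216 |l-a| 0.10011641735161823
0.04879459067912869 41.26672126623092
0.05175244063516727 -82.54079631261473
0.05040377451659508 160.25380081646244
0.10011641735161823 70.91301673427348
cupA [0.67130434 0.12222904 0.045     ]
cupB [0.62865782 0.0090818  0.045     ]
jar [0.40304021 0.07433815 0.045     ]
[0.63494208 0.20951167 0.06      ]
[ 0.54444482 -0.04204158  0.06      ]
[0.50613192 0.25531068 0.06      ]
[0.41868915 0.00624394 0.06      ]
```

```bash
cat > plan.py <<'E'
import sys
from h import *
def plan(target,zdeg,n,dx=None):
    """straight line to target, n rows, rounding accounted for"""
    T=tool(env.get_state());p=T[:3,3].copy();r=T[:3,:3]
    z=np.array([np.cos(np.radians(zdeg)),np.sin(np.radians(zdeg)),0]);x=np.array([0,0,-1.]);
    Rt=np.c_[x,np.cross(z,x),z]
    rv=R.from_matrix(r.T@Rt).as_rotvec();p0=p.copy();r0=r.copy()
    for i in range(n):
        pw=p0+(np.array(target)-p0)*(i+1)/n
        rw=r0@R.from_rotvec(rv*(i+1)/n).as_matrix()
        t=np.round(r.T@(pw-p)*100,2);w=np.round(R.from_matrix(r.T@rw).as_rotvec(degrees=True),1)
        p=p+r@t/100;r=r@R.from_rotvec(w,degrees=True).as_matrix()
        print([*map(float,t),*map(float,w),0],end=',\n' if i%5<4 else '\n\n')
    print('final',p)
if __name__=='__main__':
    a=[float(v) for v in sys.argv[1:]];plan(a[:3],a[3],int(a[4]))
E
python3 plan.py .5644 .0722 .2 10 25
```

```text
[0.13, -1.55, -2.15, -6.5, -0.0, -0.0, 0],
[0.12, -1.31, -2.31, -6.6, -0.0, -0.0, 0],
[0.13, -1.02, -2.45, -6.5, -0.0, -0.0, 0],
[0.12, -0.75, -2.55, -6.6, -0.0, -0.0, 0],
[0.13, -0.44, -2.62, -6.5, -0.0, -0.0, 0]

[0.12, -0.15, -2.65, -6.6, -0.0, -0.0, 0],
[0.13, 0.16, -2.65, -6.5, -0.0, -0.0, 0],
[0.12, 0.46, -2.61, -6.6, -0.0, -0.0, 0],
[0.13, 0.75, -2.54, -6.5, -0.0, -0.0, 0],
[0.12, 1.04, -2.45, -6.6, -0.0, -0.0, 0]

[0.13, 1.32, -2.3, -6.5, -0.0, -0.0, 0],
[0.12, 1.56, -2.15, -6.6, -0.0, -0.0, 0],
[0.13, 1.8, -1.95, -6.5, -0.1, -0.0, 0],
[0.12, 2.01, -1.73, -6.5, 0.0, -0.0, 0],
[0.12, 2.19, -1.49, -6.6, 0.0, -0.0, 0]

[0.12, 2.36, -1.24, -6.5, 0.0, -0.0, 0],
[0.12, 2.47, -0.95, -6.6, 0.0, -0.0, 0],
[0.12, 2.57, -0.67, -6.5, 0.0, -0.0, 0],
[0.13, 2.63, -0.37, -6.6, 0.0, -0.0, 0],
[0.12, 2.65, -0.07, -6.5, 0.0, -0.0, 0]

[0.12, 2.65, 0.23, -6.6, 0.0, -0.0, 0],
[0.12, 2.6, 0.54, -6.5, 0.0, 0.0, 0],
[0.12, 2.52, 0.82, -6.6, 0.0, 0.0, 0],
[0.13, 2.41, 1.11, -6.5, 0.0, 0.0, 0],
[0.12, 2.27, 1.38, -6.6, 0.0, 0.0, 0]

final [0.56441142 0.07221095 0.19997382]
```

drive_tool(plan=[[[0.13,-1.55,-2.15,-6.5,0,0,0],[0.12,-1.3,-2.3,-6.6,0,0,0],[0.13,-1.0,-2.45,-6.5,0,0,0],[0.12,-0.75,-2.55,-6.6,0,0,0],[0.13,-0.45,-2.6,-6.5,0,0,0]]])

```text
clock: 0.52
tcp_pos: [0.3171, -0.3969, 0.2245]
orientation: [0.35, 0.614, 0.35, -0.614]
wrist_force: [-0.1, 0.1, -0.6]
finger_gap: 0.0257
```

drive_tool(plan=[[[0.12,-0.15,-2.65,-6.6,0,0,0],[0.13,0.15,-2.65,-6.5,0,0,0],[0.12,0.45,-2.6,-6.6,0,0,0],[0.13,0.75,-2.55,-6.5,0,0,0],[0.12,1.05,-2.45,-6.6,0,0,0]]])

```text
clock: 0.93
tcp_pos: [0.3788, -0.2794, 0.2184]
orientation: [0.509, 0.491, 0.51, -0.491]
wrist_force: [0.8, -0.5, -0.0]
finger_gap: -0.0003
```

drive_tool(plan=[[[0.13,1.3,-2.3,-6.5,0,0,0],[0.12,1.55,-2.15,-6.6,0,0,0],[0.13,1.8,-1.95,-6.5,0,0,0],[0.12,2.0,-1.75,-6.5,0,0,0],[0.12,2.2,-1.5,-6.6,0,0,0]]])

```text
clock: 1.35
tcp_pos: [0.4403, -0.1618, 0.2122]
orientation: [0.627, 0.327, 0.627, -0.327]
wrist_force: [0.4, -0.2, -0.1]
finger_gap: 0.0
```

drive_tool(plan=[[[0.12,2.35,-1.25,-6.5,0,0,0],[0.12,2.45,-0.95,-6.6,0,0,0],[0.12,2.55,-0.65,-6.5,0,0,0],[0.13,2.65,-0.35,-6.6,0,0,0],[0.12,2.65,-0.05,-6.5,0,0,0]]])

```text
clock: 1.77
tcp_pos: [0.5024, -0.0449, 0.2061]
orientation: [0.693, 0.137, 0.694, -0.138]
wrist_force: [1.2, -0.3, -0.2]
finger_gap: 0.0001
```

drive_tool(plan=[[[0.12,2.65,0.25,-6.6,0,0,0],[0.12,2.6,0.55,-6.5,0,0,0],[0.12,2.5,0.8,-6.6,0,0,0],[0.13,2.4,1.1,-6.5,0,0,0],[0.12,2.25,1.4,-6.6,0,0,0]]])

```text
clock: 2.18
tcp_pos: [0.5643, 0.072, 0.1998]
orientation: [0.704, -0.064, 0.705, 0.064]
wrist_force: [0.6, -0.3, -0.6]
finger_gap: 0.0003
```

Run:
```python
from h import *
st=env.get_state();T=tool(st);print(np.round(T,3),st['clock'],st['finger_gap'],st['wrist_force'],np.round(st['joint_pos'],2))
i=env.read_camera('wrist');save('w1',i)
C=T@np.array(env.camera_model('wrist')['T_tool_cam'])
for p in((.531,.112,.09),(.531+.056*np.cos(np.radians(-80)),.112+.056*np.sin(np.radians(-80)),.09),(.568,.144,.09)):print(proj('wrist',p,C))
```

```text
[[-0.001 -0.18   0.984  0.564]
 [-0.     0.984  0.18   0.072]
 [-1.     0.    -0.001  0.2  ]
 [ 0.     0.     0.     1.   ]] 2.1833 0.0002593621615377433 [ 0.64721084 -0.31308454 -0.61027006] [-0.01  0.31 -0.03  1.23 -0.   -0.2 ]
[302.79730316 164.98467986]
[240.93966759 164.6711156 ]
[326.91359746 209.04870017]
```

View pics/w1.png

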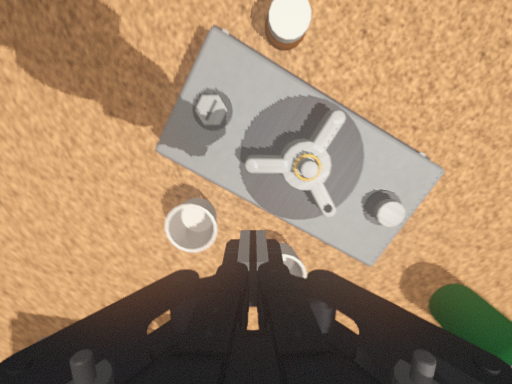

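The wrist picture shows the hub at (306,166), the free arm end at (247,165), and the dot at (329,209). All are within about 3 px (2–3 mm) of what I projected. I'll lower to just above the arms and look again.

drive_tool(plan=[[[2,0,0,0,0,0,0],[2,0,0,0,0,0,0],[2,0,0,0,0,0,0],[2,0,0,0,0,0,0],[0.5,0,0,0,0,0,0]]])

```text
clock: 2.65
tcp_pos: [0.5617, 0.0706, 0.1117]
orientation: [0.702, -0.062, 0.707, 0.062]
wrist_force: [-0.3, 0.4, 0.2]
finger_gap: 0.0003
```

```bash
cat > wl.py <<'E'
import sys
from h import *
st=env.get_state();T=tool(st);print(np.round(T,4).tolist(),st['clock'],np.round(st['wrist_force'],1))
i=env.read_camera('wrist');save(sys.argv[1],i)
C=T@np.array(env.camera_model('wrist')['T_tool_cam'])
print('axis/ring top expected',proj('wrist',(.531,.112,.106),C),proj('wrist',(.531,.112,.09),C))
for a in sys.argv[2:]:
    u,v,z=map(float,a.split(','));p=pix2plane('wrist',(u,v),z,C);d=p[:2]-[.531,.112]
    print(a,np.round(p,4),'r',np.linalg.norm(d),'ang',np.degrees(np.arctan2(d[1],d[0])))
E
python3 wl.py w2
```

```text
[[-0.0061, -0.174, 0.9847, 0.5617], [-0.0, 0.9847, 0.174, 0.0706], [-1.0, 0.001, -0.006, 0.1117], [0.0, 0.0, 0.0, 1.0]] 2.65 [-0.3  0.4  0.2]
axis/ring top expected [335.97536413 202.84233095] [328.44061655 194.91276189]
```

View pics/w2.png

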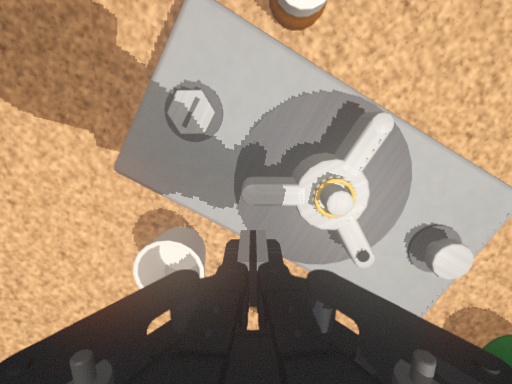

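drive_tool(plan=[[[0,0.2,0.3,0,0,0,0],[1,0,0,0,0,0,0],[1,0,0,0,0,0,0],[1,0,0,0,0,0,0],[0.9,0,0,0,0,0,0]]])

```text
clock: 3.12
tcp_pos: [0.5669, 0.0731, 0.0756]
orientation: [0.704, -0.062, 0.704, 0.062]
wrist_force: [-0.2, 0.2, -0.8]
finger_gap: 0.0001
```

drive_tool(plan=[[[0,0,0,0,0,0,0],[0,0,0,0,0,0,0],[0,0,0,0,0,0,0],[0,0,0,0,0,0,0],[0,0,0,0,0,0,0]]])

```text
clock: 3.53
tcp_pos: [0.5674, 0.0731, 0.077]
orientation: [0.705, -0.062, 0.704, 0.062]
wrist_force: [0.1, 0.1, -0.3]
finger_gap: -0.0002
```

```bash
python3 wl.py w3
```

```text
[[0.0011, -0.1744, 0.9847, 0.5674], [-0.0001, 0.9847, 0.1744, 0.0731], [-1.0, -0.0003, 0.0011, 0.077], [0.0, 0.0, 0.0, 1.0]] 3.5333 [ 0.1  0.1 -0.3]
axis/ring top expected [356.98745768 214.56433798] [345.14805418 203.00668215]
```

View pics/w3.png

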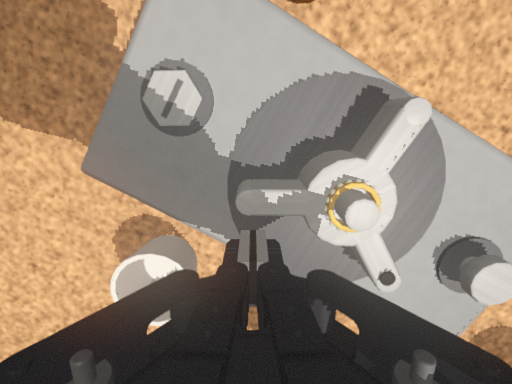

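drive_tool(plan=[[[0.3,0,-0.2,0,0,0,0],[0,0,-0.2,0,0,0,0],[0,0,-0.2,0,0,0,0],[0,0,-0.2,0,0,0,0],[0,0,-0.2,0,0,0,0]]])

```text
clock: 4.0
tcp_pos: [0.5567, 0.0713, 0.0734]
orientation: [0.704, -0.062, 0.704, 0.062]
wrist_force: [0.3, -0.4, -0.8]
finger_gap: 0.0001
```

drive_tool(plan=[[[0,0,-0.1,0,0,0,0],[0,-0.06,-0.16,2,0,0,0],[0,-0.06,-0.16,2,0,0,0],[0,0,0,0,0,0,0],[0,0,0,0,0,0,0]]])

```text
clock: 4.42
tcp_pos: [0.5554, 0.07, 0.0738]
orientation: [0.708, -0.037, 0.704, 0.038]
wrist_force: [5.7, 2.8, -3.8]
finger_gap: -0.0
```

```bash
python3 wl.py w4
```

```text
[[0.0046, -0.1055, 0.9944, 0.5554], [0.0012, 0.9944, 0.1055, 0.07], [-1.0, 0.0007, 0.0047, 0.0738], [0.0, 0.0, 0.0, 1.0]] 4.4167 [ 5.7  2.8 -3.8]
axis/ring top expected [356.78817735 237.70365749] [344.89215411 223.34869775]
```

View pics/w4.png

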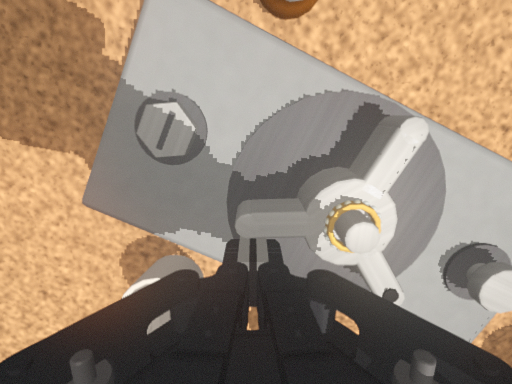

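drive_tool(plan=[[[0,-0.06,-0.16,2,0,0,0],[0,-0.06,-0.16,2,0,0,0],[0,-0.06,-0.16,2,0,0,0],[0,0,0,0,0,0,0],[0,0,0,0,0,0,0]]])

```text
clock: 4.88
tcp_pos: [0.5529, 0.0681, 0.0743]
orientation: [0.71, 0.0, 0.704, 0.001]
wrist_force: [10.4, 3.0, -5.9]
finger_gap: 0.0002
```

```bash
python3 wl.py w5
```

```text
[[0.0085, -0.0011, 1.0, 0.5529], [0.0017, 1.0, 0.001, 0.0681], [-1.0, 0.0017, 0.0085, 0.0743], [0.0, 0.0, 0.0, 1.0]] 4.8833 [10.4  3.  -5.9]
axis/ring top expected [356.25965379 233.19696669] [344.39147334 219.21908936]
```

View pics/w5.png

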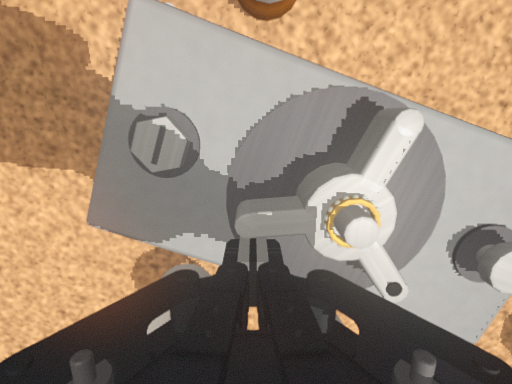

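drive_tool(plan=[[[0,-0.06,-0.16,2,0,0,0],[0,-0.06,-0.16,2,0,0,0],[0,0,0,0,0,0,0],[0,0,0,0,0,0,0],[0,0,0,0,0,0,0]]])

```text
clock: 5.35
tcp_pos: [0.5498, 0.0666, 0.0744]
orientation: [0.71, 0.025, 0.704, -0.024]
wrist_force: [9.4, 2.2, -4.2]
finger_gap: 0.0
```

```bash
python3 wl.py w6
```

```text
[[0.0087, 0.0688, 0.9976, 0.5498], [0.0011, 0.9976, -0.0688, 0.0666], [-1.0, 0.0017, 0.0086, 0.0744], [0.0, 0.0, 0.0, 1.0]] 5.35 [ 9.4  2.2 -4.2]
axis/ring top expected [356.16685279 233.03985297] [344.3175863  219.09019421]
```

View pics/w6.png

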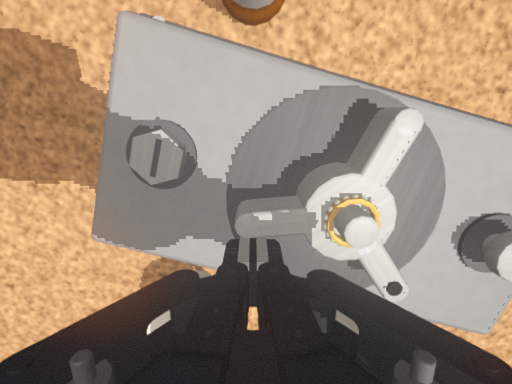

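Run:
```python
from h import *
M=np.array(env.camera_model('wrist')['T_tool_cam'])
def C(zd,p):
    z=np.array([np.cos(zd),np.sin(zd),0]);x=np.array([0,0,-1.]);T=np.eye(4);T[:3,:3]=np.c_[x,np.cross(z,x),z];T[:3,3]=p;return T@M
Ts={}
Ts['w3']=[[0.0011, -0.1744, 0.9847, 0.5674], [-0.0001, 0.9847, 0.1744, 0.0731], [-1.0, -0.0003, 0.0011, 0.077],[0,0,0,1]]
Ts['w4']=[[0.0046, -0.1055, 0.9944, 0.5554], [0.0012, 0.9944, 0.1055, 0.07], [-1.0, 0.0007, 0.0047, 0.0738],[0,0,0,1]]
Ts['w5']=[[0.0085, -0.0011, 1.0, 0.5529], [0.0017, 1.0, 0.001, 0.0681], [-1.0, 0.0017, 0.0085, 0.0743],[0,0,0,1]]
Ts['w6']=[[0.0087, 0.0688, 0.9976, 0.5498], [0.0011, 0.9976, -0.0688, 0.0666], [-1.0, 0.0017, 0.0086, 0.0744],[0,0,0,1]]
px={'w3':[(388,277),(362,214)],'w4':[(390,294),(362,237)],'w5':[(394,289),(361,233)],'w6':[(394,289),(361,233)]}
for k in Ts:
    c=np.array(Ts[k])@M
    d=pix2plane('wrist',px[k][0],.09,c);a=pix2plane('wrist',px[k][1],.106,c);v=(d-a)[:2]
    print(k,a,np.linalg.norm(v),np.degrees(np.arctan2(v[1],v[0])))
```

```text
w3 [0.53043462 0.11395992 0.106     ] 0.04700815504617971 40.180111952716445
w4 [0.53042005 0.11402615 0.106     ] 0.046481690205165384 37.82205193692964
w5 [0.53089737 0.11404065 0.106     ] 0.047120128537276214 34.90140941332686
w6 [0.5311068  0.11400048 0.106     ] 0.04715474083765487 30.895046990613732
```

drive_tool(plan=[[[0,-0.06,-0.16,2,0,0,0],[0,-0.06,-0.16,2,0,0,0],[0,-0.06,-0.16,2,0,0,0],[0,0,0,0,0,0,0],[0,0,0,0,0,0,0]]])

```text
clock: 5.82
tcp_pos: [0.5452, 0.065, 0.0745]
orientation: [0.708, 0.062, 0.701, -0.061]
wrist_force: [9.4, 0.3, -4.0]
finger_gap: 0.0002
```

```bash
python3 wl.py w7
```

```text
[[0.0093, 0.173, 0.9849, 0.5452], [0.0004, 0.9849, -0.173, 0.065], [-1.0, 0.002, 0.0091, 0.0745], [0.0, 0.0, 0.0, 1.0]] 5.8167 [ 9.4  0.3 -4. ]
axis/ring top expected [355.99024244 232.48979023] [344.15531077 218.59032785]
```

View pics/w7.png

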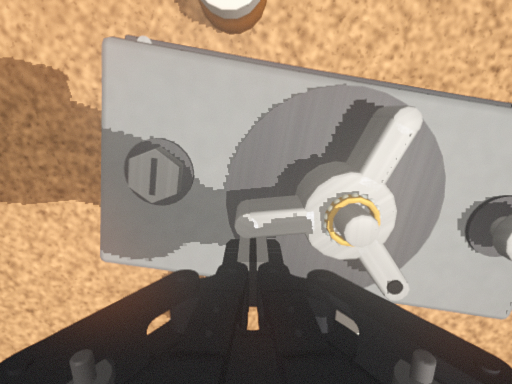

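Run:
```python
from h import *
for n,b in(('top',(140,260,160,300)),('side',(180,290,150,310))):
    i=env.read_camera(n);save(n+'7',cv2.resize(i[b[0]:b[1],b[2]:b[3]],None,fx=5,fy=5,interpolation=cv2.INTER_CUBIC))
print(env.get_state()['wrist_force'],env.get_state()['ft_torque'])
```

```text
[ 6.00757797  1.30327902 -1.83186127] [ 0.09923    -1.32011511 -0.04064407]
```

View pics/top7.png

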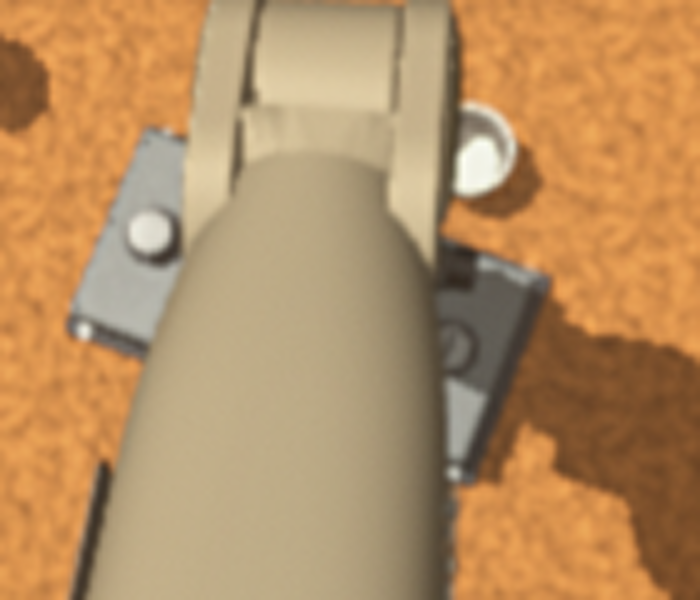

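View pics/side7.png

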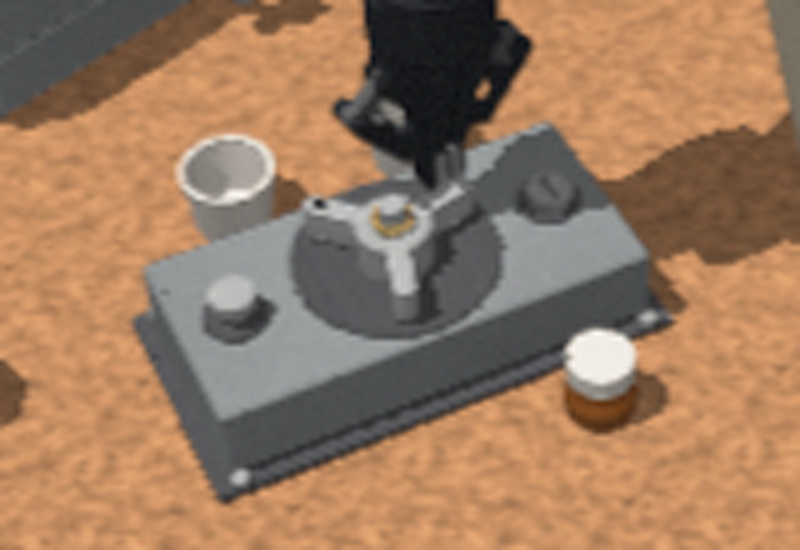

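drive_tool(plan=[[[0,0,0,0,0,0,0],[0,0,0,0,0,0,0],[0,0,0,0,0,0,0],[0,0,0,0,0,0,0],[0,0,0,0,0,0,0]]])

```text
clock: 6.38
tcp_pos: [0.5417, 0.0649, 0.0742]
orientation: [0.706, 0.061, 0.703, -0.061]
wrist_force: [4.3, -0.4, 3.2]
finger_gap: 0.0
```

```bash
cat > sd.py <<'E'
import sys
from h import *
n=sys.argv[1]
i=env.read_camera('side');save(n,cv2.resize(i[195:265,180:280],None,fx=8,fy=8,interpolation=cv2.INTER_CUBIC))
st=env.get_state();print(st['clock'],st['tcp_pos'],st['wrist_force'])
E
cat > sa.py <<'E'
import sys
from h import *
# args: dot crop u,v
for a in sys.argv[1:]:
    u,v=map(float,a.split(','));d=pix2plane('side',(180+u/8-.44,195+v/8-.44),.09)
    w=d[:2]-[.531,.1125];print(d,np.linalg.norm(w),np.degrees(np.arctan2(w[1],w[0])))
E
python3 sd.py s8
python3 - <<'E'
from h import *
i=cv2.imread('pics/side0.png');cv2.imwrite('pics/s0.png',cv2.resize(i[195:265,180:280],None,fx=8,fy=8,interpolation=cv2.INTER_CUBIC))
E
```

```text
6.4333 [0.54148625 0.06486548 0.07419792] [5.18903311 0.24793077 2.69590931]
```

View pics/s8.png

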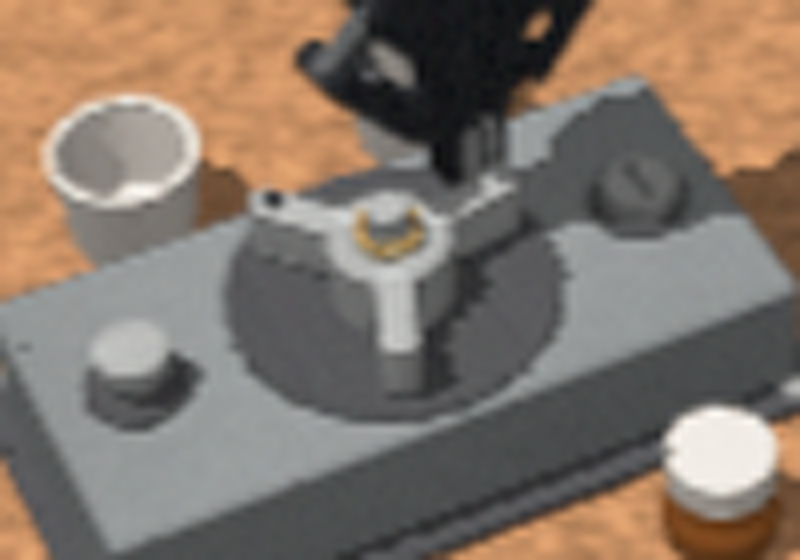

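View pics/s0.png

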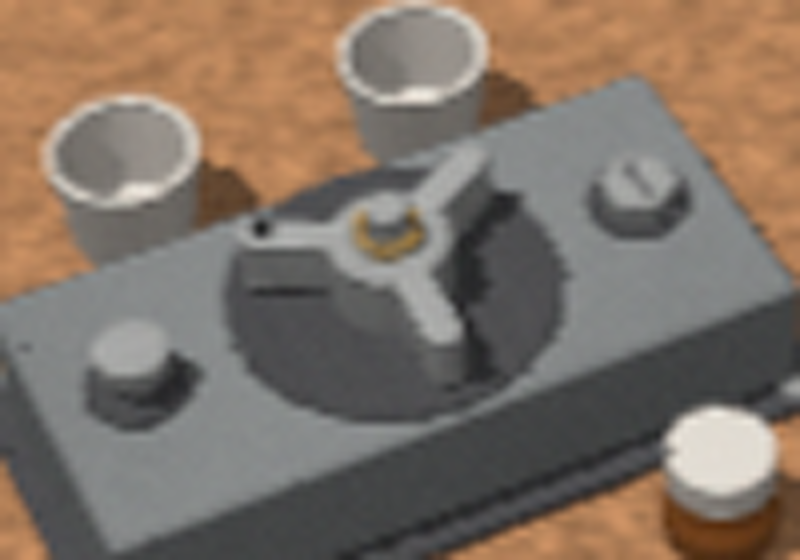

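```bash
python3 sa.py 262,229 273,199
```

```text
[0.56577788 0.14550817 0.09      ] 0.047948307322965726 43.50450899658733
[0.57404228 0.13271022 0.09      ] 0.0475509277802743 25.152100842641836
```

drive_tool(plan=[[[0,0,0,0,0,0,0],[0,0,0,0,0,0,0],[0,0,0,0,0,0,0],[0,0,0,0,0,0,0],[0,0,0,0,0,0,0]]])

```text
clock: 6.85
tcp_pos: [0.5401, 0.0649, 0.0734]
orientation: [0.704, 0.061, 0.704, -0.061]
wrist_force: [3.9, -0.5, 2.8]
finger_gap: 0.0002
```

```bash
python3 sd.py s9
```

```text
6.9 [0.54005598 0.06488853 0.07333584] [ 3.80181084 -0.7886173   2.93283866]
```

View pics/s9.png

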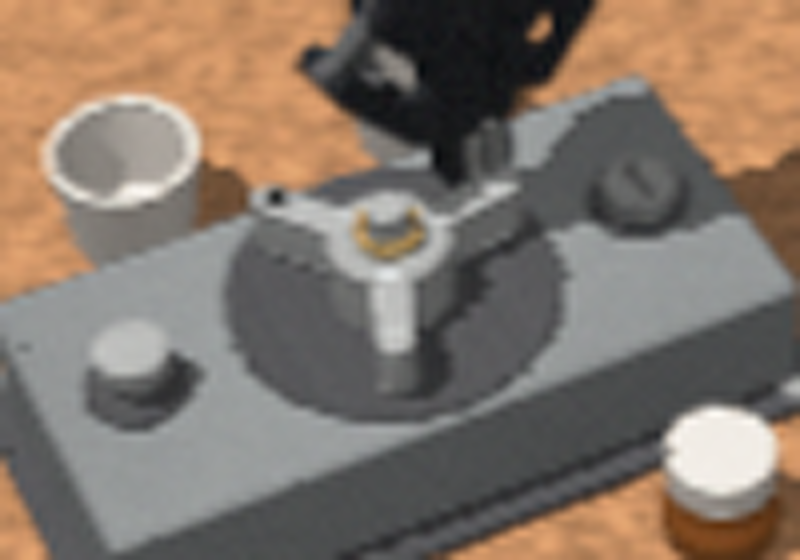

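drive_tool(plan=[[[0,-0.06,-0.16,2,0,0,0],[0,-0.06,-0.16,2,0,0,0],[0,-0.06,-0.16,2,0,0,0],[0,-0.06,-0.16,2,0,0,0],[0,-0.06,-0.16,2,0,0,0]]])

```text
clock: 7.32
tcp_pos: [0.5363, 0.0633, 0.0736]
orientation: [0.699, 0.123, 0.693, -0.123]
wrist_force: [18.0, -2.7, -8.8]
finger_gap: 0.0004
```

drive_tool(plan=[[[0,-0.06,-0.16,2,0,0,0],[0,0,0,0,0,0,0],[0,-0.06,-0.16,2,0,0,0],[0,0,0,0,0,0,0],[0,0,0,0,0,0,0]]])

```text
clock: 7.73
tcp_pos: [0.5321, 0.0631, 0.0735]
orientation: [0.694, 0.147, 0.689, -0.147]
wrist_force: [12.5, -1.9, -4.5]
finger_gap: 0.0001
```

drive_tool(plan=[[[0,0,0,0,0,0,0],[0,0,0,0,0,0,0],[0,0,0,0,0,0,0],[0,0,0,0,0,0,0],[0,0,0,0,0,0,0]]])

```text
clock: 8.15
tcp_pos: [0.5293, 0.0638, 0.0733]
orientation: [0.692, 0.147, 0.691, -0.147]
wrist_force: [6.9, -0.3, 1.8]
finger_gap: -0.0001
```

```bash
python3 sd.py s10
```

```text
8.2 [0.52904202 0.06384782 0.07329055] [ 6.27408205 -0.34360802  2.70669173]
```

View pics/s10.png

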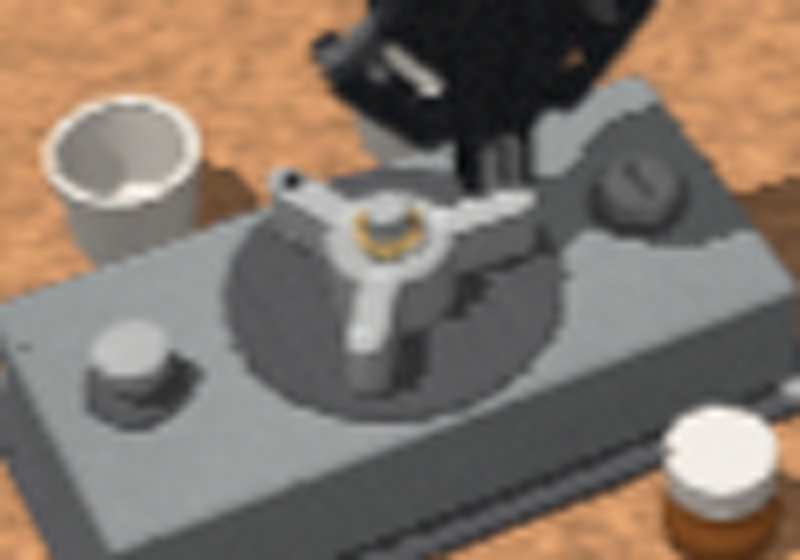

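drive_tool(plan=[[[0,-0.03,-0.08,1,0,0,0],[0,-0.03,-0.08,1,0,0,0],[0,-0.03,-0.08,1,0,0,0],[0,-0.03,-0.08,1,0,0,0],[0,-0.03,-0.08,1,0,0,0]]])

```text
clock: 8.62
tcp_pos: [0.5255, 0.0639, 0.0733]
orientation: [0.685, 0.177, 0.684, -0.177]
wrist_force: [9.4, -1.8, -0.7]
finger_gap: -0.0003
```

drive_tool(plan=[[[0,-0.03,-0.08,1,0,0,0],[0,-0.03,-0.08,1,0,0,0],[0,-0.03,-0.08,1,0,0,0],[0,-0.03,-0.08,1,0,0,0],[0,-0.03,-0.08,1,0,0,0]]])

```text
clock: 9.03
tcp_pos: [0.522, 0.0642, 0.0734]
orientation: [0.678, 0.207, 0.675, -0.207]
wrist_force: [10.2, -2.9, -2.2]
finger_gap: -0.0
```

drive_tool(plan=[[[0,-0.03,-0.08,1,0,0,0],[0,-0.03,-0.08,1,0,0,0],[0,-0.03,-0.08,1,0,0,0],[0,-0.03,-0.08,1,0,0,0],[0,-0.03,-0.08,1,0,0,0]]])

```text
clock: 9.45
tcp_pos: [0.5187, 0.0647, 0.0735]
orientation: [0.668, 0.236, 0.664, -0.237]
wrist_force: [12.0, -5.7, -3.9]
finger_gap: 0.0
```

drive_tool(plan=[[[0,-0.03,-0.08,1,0,0,0],[0,-0.03,-0.08,1,0,0,0],[0,0,0,0,0,0,0],[0,0,0,0,0,0,0],[0,0,0,0,0,0,0]]])

```text
clock: 9.87
tcp_pos: [0.5162, 0.0656, 0.0734]
orientation: [0.664, 0.247, 0.661, -0.248]
wrist_force: [8.5, -4.6, -1.4]
finger_gap: 0.0001
```

```bash
python3 sd.py s11; python3 wl.py w11
```

```text
9.9167 [0.515949   0.06574455 0.07335104] [ 8.74044545 -3.45515606 -0.51760277]
[[0.0029, 0.6562, 0.7546, 0.5159], [-0.0021, 0.7546, -0.6562, 0.0657], [-1.0, 0.0003, 0.0035, 0.0734], [0.0, 0.0, 0.0, 1.0]] 9.9167 [ 8.7 -3.5 -0.5]
axis/ring top expected [358.52933897 239.80877377] [346.39470784 225.21541393]
```

View pics/s11.png

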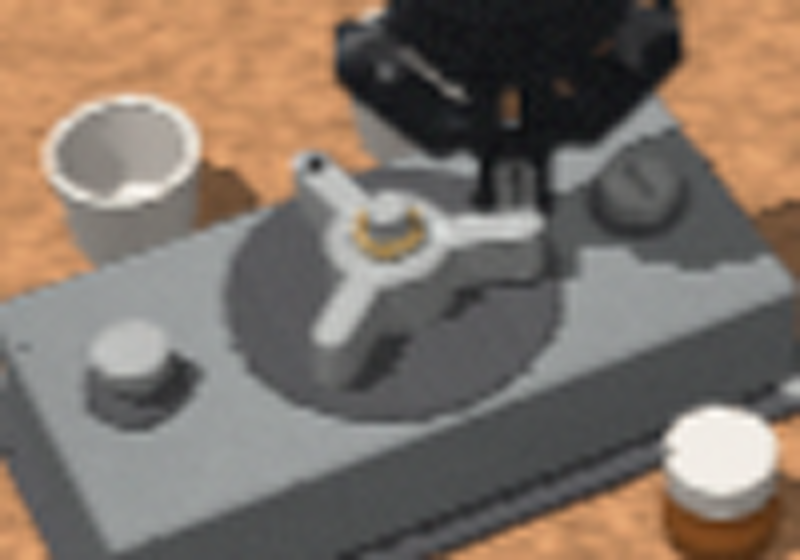

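View pics/w11.png

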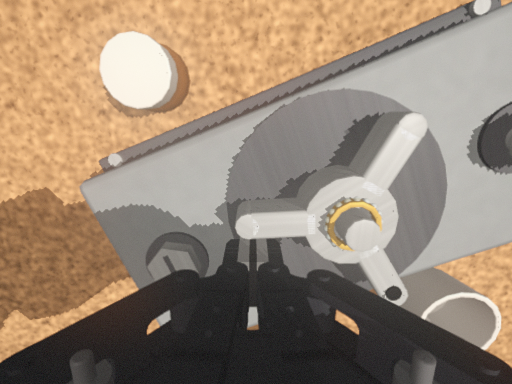

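```bash
python3 sa.py 262,229 276,197 292,181 316,162
python3 - <<'E'
from h import *
M=np.array(env.camera_model('wrist')['T_tool_cam'])
T=tool(env.get_state())@M
d=pix2plane('wrist',(394,293),.09,T)[:2];print(d);
for a in((.531,.1125),(.5308,.114)):
    w=d-a;print(np.linalg.norm(w),np.degrees(np.arctan2(w[1],w[0])))
E
```

```text
[0.56577788 0.14550817 0.09      ] 0.047948307322965726 43.50450899658733
[0.57399727 0.13128456 0.09      ] 0.046921473698623165 23.599455654761286
[0.57576491 0.12182678 0.09      ] 0.04572620820749165 11.769218528442394
[0.57654597 0.10923196 0.09      ] 0.04566306884584117 -4.1040829547723705
[0.57726754 0.10838231]
0.0464504125923633 -5.0857691552313815
0.04680588534156448 -6.893309647247897
```

drive_tool(plan=[[[0,-0.03,-0.08,1,0,0,0],[0,-0.03,-0.08,1,0,0,0],[0,-0.03,-0.08,1,0,0,0],[0,-0.03,-0.08,1,0,0,0],[0,-0.03,-0.08,1,0,0,0]]])

```text
clock: 10.38
tcp_pos: [0.5125, 0.0668, 0.0734]
orientation: [0.652, 0.276, 0.649, -0.277]
wrist_force: [10.3, -7.2, -2.2]
finger_gap: -0.0003
```

drive_tool(plan=[[[0,-0.03,-0.08,1,0,0,0],[0,-0.03,-0.08,1,0,0,0],[0,-0.03,-0.08,1,0,0,0],[0,-0.03,-0.08,1,0,0,0],[0,-0.03,-0.08,1,0,0,0]]])

```text
clock: 10.8
tcp_pos: [0.5084, 0.0686, 0.0734]
orientation: [0.64, 0.304, 0.636, -0.306]
wrist_force: [9.1, -6.3, -1.4]
finger_gap: 0.0001
```

drive_tool(plan=[[[0,-0.03,-0.08,1,0,0,0],[0,-0.03,-0.08,1,0,0,0],[0,-0.03,-0.08,1,0,0,0],[0,-0.03,-0.08,1,0,0,0],[0,-0.03,-0.08,1,0,0,0]]])

```text
clock: 11.22
tcp_pos: [0.5047, 0.0705, 0.0734]
orientation: [0.626, 0.332, 0.622, -0.333]
wrist_force: [9.0, -7.7, -1.6]
finger_gap: -0.0002
```

drive_tool(plan=[[[0,-0.03,-0.08,1,0,0,0],[0,-0.03,-0.08,1,0,0,0],[0,-0.03,-0.08,1,0,0,0],[0,-0.03,-0.08,1,0,0,0],[0,-0.03,-0.08,1,0,0,0]]])

```text
clock: 11.63
tcp_pos: [0.5016, 0.0724, 0.0735]
orientation: [0.611, 0.358, 0.607, -0.361]
wrist_force: [9.5, -11.3, -2.4]
finger_gap: 0.0
```

drive_tool(plan=[[[0,0,0,0,0,0,0],[0,0,0,0,0,0,0],[0,0,0,0,0,0,0],[0,0,0,0,0,0,0],[0,0,0,0,0,0,0]]])

```text
clock: 12.05
tcp_pos: [0.5002, 0.0738, 0.0733]
orientation: [0.61, 0.358, 0.608, -0.36]
wrist_force: [6.6, -4.1, 0.5]
finger_gap: -0.0003
```

```bash
python3 sd.py s12; python3 wl.py w12
```

```text
12.1 [0.50016711 0.0739334  0.07330847] [ 5.94993486 -4.00193196  1.34229033]
[[0.001, 0.8748, 0.4845, 0.5002], [-0.0029, 0.4845, -0.8748, 0.0739], [-1.0, -0.0005, 0.003, 0.0733], [0.0, 0.0, 0.0, 1.0]] 12.1 [ 5.9 -4.   1.3]
axis/ring top expected [360.0341597  241.05935096] [347.74402565 226.35130584]
```

View pics/s12.png

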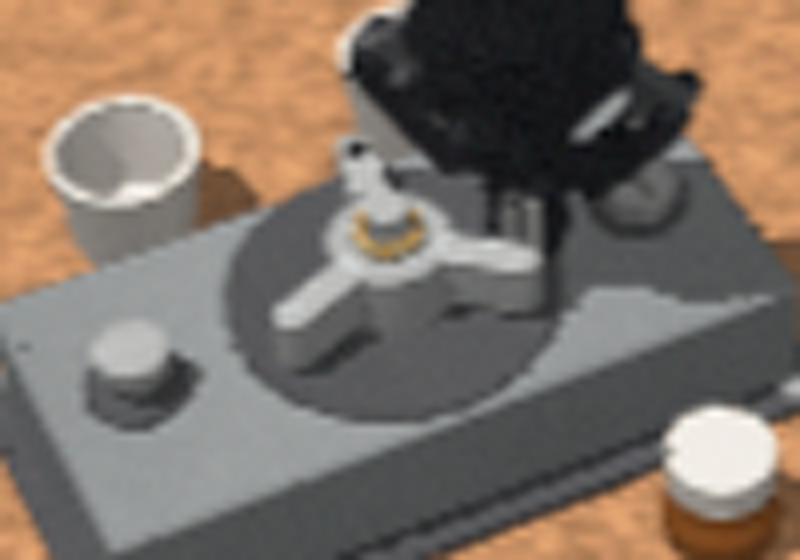

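View pics/w12.png

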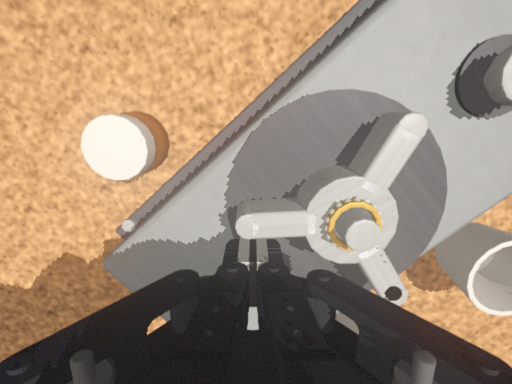

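drive_tool(plan=[[[0,-0.03,-0.08,1,0,0,0],[0,-0.03,-0.08,1,0,0,0],[0,0,0,0,0,0,0],[0,0,0,0,0,0,0],[0,0,0,0,0,0,0]]])

```text
clock: 12.57
tcp_pos: [0.4984, 0.0754, 0.0733]
orientation: [0.603, 0.369, 0.602, -0.37]
wrist_force: [5.5, -2.4, 1.9]
finger_gap: 0.0002
```

drive_tool(plan=[[[0,0,0,0,0,0,0],[0,0,0,0,0,0,0],[0,0,0,0,0,0,0],[0,0,0,0,0,0,0],[0,0,0,0,0,0,0]]])

```text
clock: 12.98
tcp_pos: [0.4972, 0.0763, 0.073]
orientation: [0.603, 0.369, 0.604, -0.37]
wrist_force: [1.5, -1.2, 1.1]
finger_gap: -0.0002
```

```bash
python3 sd.py s13; python3 wl.py w13
```

```text
13.0333 [0.49710752 0.07647654 0.07291061] [ 2.03528333 -1.2840051   1.91287308]
[[-0.002, 0.8906, 0.4547, 0.4971], [-0.0001, 0.4547, -0.8906, 0.0765], [-1.0, -0.0018, -0.0009, 0.0729], [0.0, 0.0, 0.0, 1.0]] 13.0333 [ 2.  -1.3  1.9]
axis/ring top expected [361.97989728 245.77379835] [349.50850497 230.66156781]
```

View pics/s13.png

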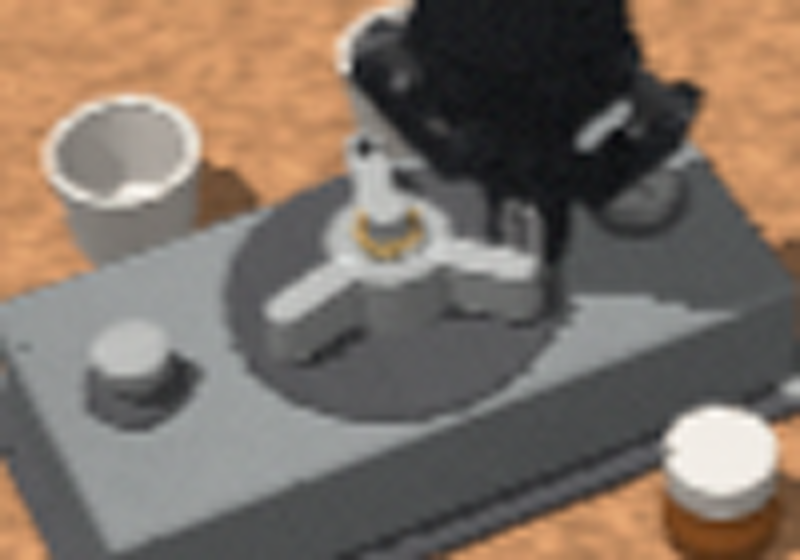

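View pics/w13.png

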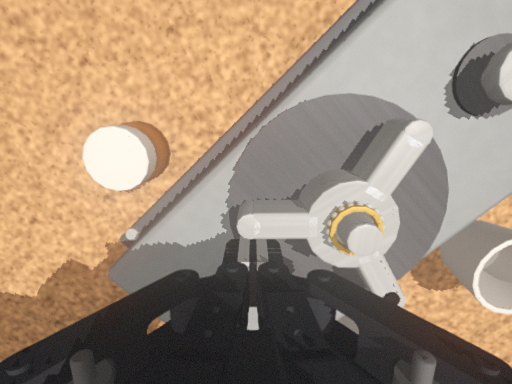

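```bash
python3 sa.py 353,150 365,149
python3 - <<'E'
from h import *
M=np.array(env.camera_model('wrist')['T_tool_cam'])
T=tool(env.get_state())@M
a=np.array((.5308,.114))
for px in((392,299),(255,226),(424,130)):
    w=pix2plane('wrist',px,.09,T)[:2]-a;print(np.linalg.norm(w),np.degrees(np.arctan2(w[1],w[0])))
E
```

```text
[0.57118134 0.09570293 0.09      ] 0.043550911495530226 -22.686466523956057
[0.56833972 0.09232323 0.09      ] 0.042442387912013 -28.384869039419478
0.046567025805593604 -31.37698718325189
0.046168152493513075 -153.7570946148708
0.05251184237883565 86.56152965302817
```

drive_tool(plan=[[[0,-0.03,-0.08,1,0,0,0],[0,-0.03,-0.08,1,0,0,0],[0,0,0,0,0,0,0],[0,0,0,0,0,0,0],[0,0,0,0,0,0,0]]])

```text
clock: 13.5
tcp_pos: [0.4957, 0.0779, 0.0729]
orientation: [0.596, 0.379, 0.597, -0.38]
wrist_force: [-1.2, -1.3, 0.2]
finger_gap: 0.0001
```

drive_tool(plan=[[[0,0,0,0,0,0,0],[0,0,0,0,0,0,0],[0,0,0,0,0,0,0],[0,0,0,0,0,0,0],[0,0,0,0,0,0,0]]])

```text
clock: 13.92
tcp_pos: [0.4968, 0.0778, 0.0733]
orientation: [0.596, 0.38, 0.597, -0.38]
wrist_force: [0.4, -0.5, -0.5]
finger_gap: 0.0
```

```bash
python3 sd.py s14; python3 wl.py w14
```

```text
13.9667 [0.49680863 0.07776645 0.07335462] [0.11517018 0.18679772 0.01171979]
[[-0.0001, 0.9059, 0.4235, 0.4968], [0.0002, 0.4235, -0.9059, 0.0778], [-1.0, -0.0, -0.0002, 0.0734], [0.0, 0.0, 0.0, 1.0]] 13.9667 [0.1 0.2 0. ]
axis/ring top expected [359.70039723 244.59312371] [347.47178032 229.6456418 ]
```

View pics/s14.png

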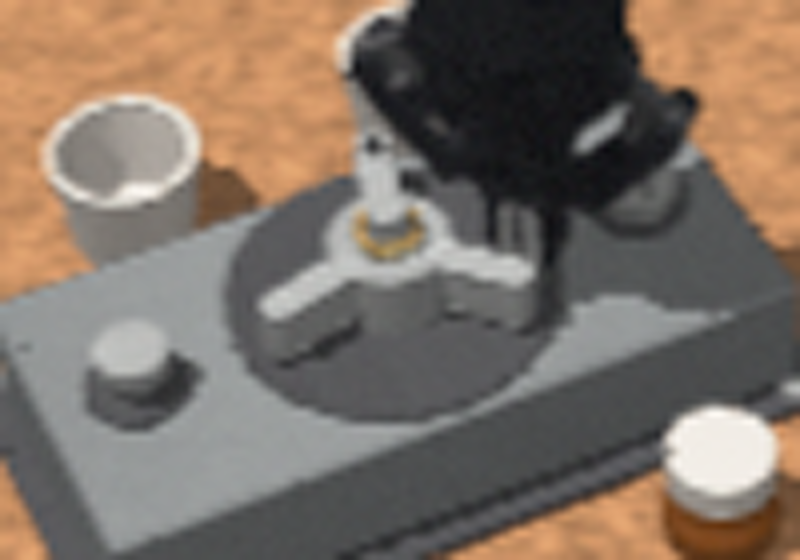

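View pics/w14.png

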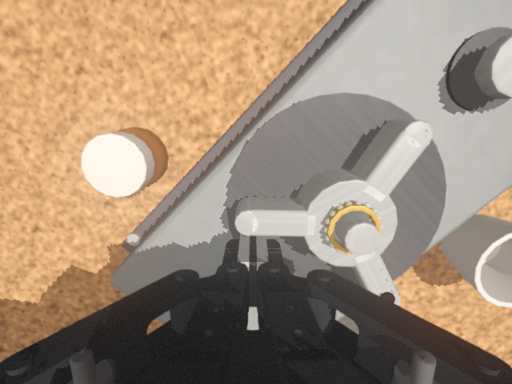

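The force has dropped to zero, so the dial has left the finger. I'll back away, rise, and check the rest angle.

drive_tool(plan=[[[0,0,0.3,0,0,0,0],[0,0,0.4,0,0,0,0],[-1,0,0,0,0,0,0],[-2,0,0,0,0,0,0],[-2,0,0,0,0,0,0]]])

```text
clock: 14.43
tcp_pos: [0.4992, 0.071, 0.1239]
orientation: [0.596, 0.379, 0.597, -0.38]
wrist_force: [0.2, -0.3, -0.3]
finger_gap: 0.0001
```

drive_tool(plan=[[[-1,0,0,0,0,0,0],[0,0,0,0,0,0,0],[0,0,0,0,0,0,0],[0,0,0,0,0,0,0],[0,0,0,0,0,0,0]]])

```text
clock: 14.85
tcp_pos: [0.499, 0.0713, 0.1323]
orientation: [0.596, 0.379, 0.597, -0.38]
wrist_force: [0.1, -0.6, 1.3]
finger_gap: -0.0002
```

```bash
python3 sd.py s15; python3 wl.py w15
```

```text
14.9 [0.49900079 0.07126749 0.1322512 ] [ 0.29249816 -0.56895006 -0.6149733 ]
[[-0.0021, 0.906, 0.4233, 0.499], [-0.0001, 0.4233, -0.906, 0.0713], [-1.0, -0.0019, -0.0008, 0.1323], [0.0, 0.0, 0.0, 1.0]] 14.9 [ 0.3 -0.6 -0.6]
axis/ring top expected [327.36892873 192.05010154] [321.3493512  185.67905673]
```

View pics/s15.png

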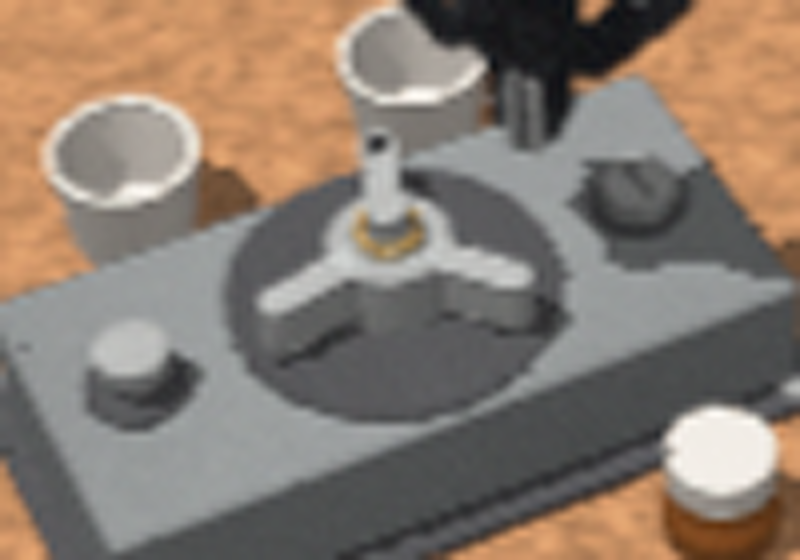

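View pics/w15.png

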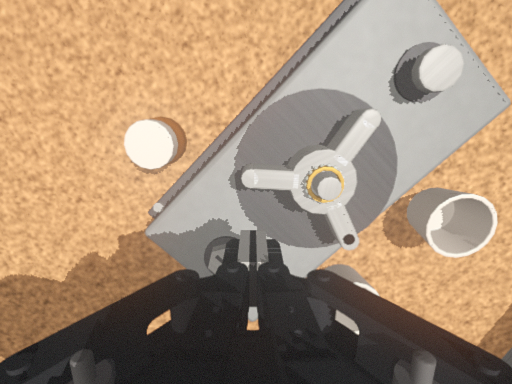

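```bash
python3 sa.py 262,229 378,144
python3 - <<'E'
from h import *
M=np.array(env.camera_model('wrist')['T_tool_cam'])
T=tool(env.get_state())@M
print('post',pix2plane('wrist',(330,188),.106,T),'lock',pix2plane('wrist',(440,67),.082,T))
a=np.array((.5308,.114))
for px in((349,240),(256,179),(369,121)):
    w=pix2plane('wrist',px,.09,T)[:2]-a;print(np.linalg.norm(w),np.degrees(np.arctan2(w[1],w[0])))
E
```

```text
[0.56577788 0.14550817 0.09      ] 0.047948307322965726 43.50450899658733
[0.56674005 0.08726626 0.09      ] 0.04375034176468741 -35.22344493279453
post [0.53128453 0.1149804  0.106     ] lock [0.56339836 0.20887267 0.082     ]
0.04730578054225661 -37.572412873855384
0.04489101933725738 -158.49185710989383
0.048221027444690694 81.60195842867132
```

```bash
python3 plan.py .564 .2075 .140 -65 10
```

```text
[-0.08, 1.16, -0.96, 0.0, -0.0, 0.0, 0],
[-0.08, 1.17, -0.96, 0.0, -0.0, 0.0, 0],
[-0.07, 1.16, -0.96, 0.0, -0.0, 0.0, 0],
[-0.08, 1.17, -0.96, 0.0, -0.0, 0.0, 0],
[-0.08, 1.16, -0.96, 0.0, -0.0, 0.1, 0]

[-0.08, 1.17, -0.96, 0.0, -0.0, -0.0, 0],
[-0.07, 1.16, -0.95, 0.0, -0.0, -0.0, 0],
[-0.08, 1.17, -0.96, 0.0, -0.0, -0.0, 0],
[-0.07, 1.16, -0.96, 0.0, -0.0, -0.0, 0],
[-0.08, 1.17, -0.96, 0.0, -0.0, 0.0, 0]

final [0.5640173  0.20748921 0.13999061]
```

drive_tool(plan=[[[-0.4,1.16,-0.96,0,0,0,0],[-0.4,1.16,-0.96,0,0,0,0],[0,1.16,-0.96,0,0,0,0],[0,1.16,-0.96,0,0,0,0],[0,1.16,-0.96,0,0,0,0]]])

```text
clock: 15.37
tcp_pos: [0.5321, 0.1402, 0.1408]
orientation: [0.596, 0.38, 0.597, -0.38]
wrist_force: [0.2, 0.6, -0.7]
finger_gap: -0.0001
```

drive_tool(plan=[[[0,1.17,-0.96,0,0,0,0],[0,1.17,-0.96,0,0,0,0],[0,1.17,-0.96,0,0,0,0],[0,1.17,-0.96,0,0,0,0],[0,1.17,-0.96,0,0,0,0]]])

```text
clock: 15.78
tcp_pos: [0.5649, 0.2088, 0.1407]
orientation: [0.596, 0.379, 0.597, -0.38]
wrist_force: [0.4, -0.7, -1.1]
finger_gap: 0.0001
```

drive_tool(plan=[[[1.5,0,0,0,0,0,0],[1.5,0,0,0,0,0,0],[1,0,0,0,0,0,0],[0,0,0,0,0,0,0],[0,0,0,0,0,0,0]]])

```text
clock: 16.2
tcp_pos: [0.564, 0.2076, 0.1004]
orientation: [0.596, 0.379, 0.597, -0.38]
wrist_force: [-0.3, -0.0, 0.8]
finger_gap: -0.0002
```

```bash
python3 sd.py s16; python3 wl.py w16
```

```text
16.25 [0.56471717 0.20759595 0.10137414] [0.28759484 0.36034567 0.4912024 ]
[[-0.0005, 0.906, 0.4232, 0.5647], [-0.0002, 0.4232, -0.906, 0.2076], [-1.0, -0.0005, -0.0, 0.1014], [0.0, 0.0, 0.0, 1.0]] 16.25 [0.3 0.4 0.5]
axis/ring top expected [135.9251769  358.10593927] [145.70835527 337.638703  ]
```

View pics/s16.png

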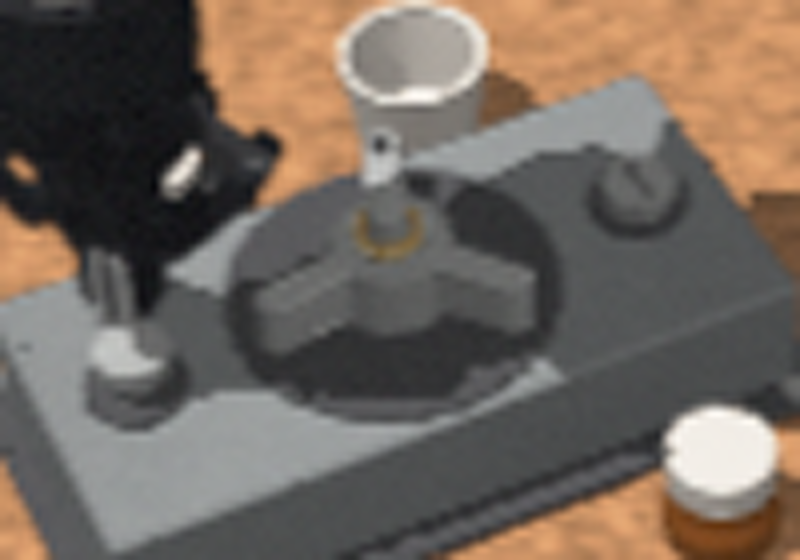

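View pics/w16.png

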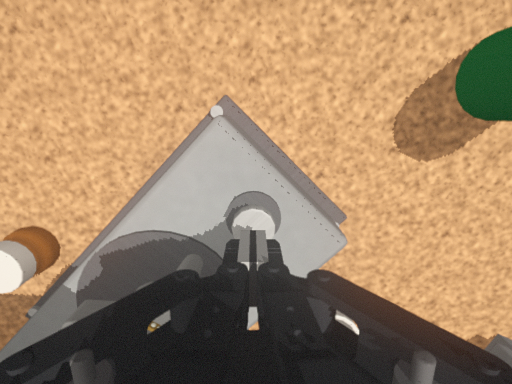

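drive_tool(plan=[[[0.5,0,0,0,0,0,0],[0.5,0,0,0,0,0,0],[0.4,0,0,0,0,0,0],[0.2,0,0,0,0,0,0],[0,0,0,0,0,0,0]]])

```text
clock: 16.72
tcp_pos: [0.5642, 0.2074, 0.0846]
orientation: [0.596, 0.379, 0.597, -0.38]
wrist_force: [0.0, 0.3, 0.3]
finger_gap: -0.0001
```

drive_tool(plan=[[[0.1,0,0,0,0,0,0],[0.1,0,0,0,0,0,0],[0.1,0,0,0,0,0,0],[0.1,0,0,0,0,0,0],[0.1,0,0,0,0,0,0]]])

```text
clock: 17.13
tcp_pos: [0.565, 0.2076, 0.0809]
orientation: [0.597, 0.38, 0.596, -0.38]
wrist_force: [-0.1, -0.3, 4.3]
finger_gap: -0.0001
```

drive_tool(plan=[[[0.1,0,0,0,0,0,0],[0.1,0,0,0,0,0,0],[0.1,0,0,0,0,0,0],[0.1,0,0,0,0,0,0],[0,0,0,0,0,0,0]]])

```text
clock: 17.55
tcp_pos: [0.5649, 0.2076, 0.0763]
orientation: [0.597, 0.38, 0.596, -0.38]
wrist_force: [-1.0, -0.2, 2.4]
finger_gap: 0.0004
```

drive_tool(plan=[[[0.1,0,0,0,0,0,0],[0.1,0,0,0,0,0,0],[0,0,0,0,0,0,0],[0,0,0,0,0,0,0],[0,0,0,0,0,0,0]]])

```text
clock: 17.97
tcp_pos: [0.5649, 0.2076, 0.0742]
orientation: [0.597, 0.38, 0.596, -0.38]
wrist_force: [0.2, 0.0, 1.6]
finger_gap: -0.0
```

drive_tool(plan=[[[0.1,0,0,0,0,0,0],[0,0,0,0,0,0,0],[0,0,0,0,0,0,0],[0,0,0,0,0,0,0],[0,0,0,0,0,0,0]]])

```text
clock: 18.38
tcp_pos: [0.5649, 0.2076, 0.074]
orientation: [0.597, 0.38, 0.596, -0.38]
wrist_force: [-2.3, -0.6, 5.9]
finger_gap: -0.0001
```

drive_tool(plan=[[[0.1,0,0,0,0,0,0],[0,0,0,0,0,0,0],[0,0,0,0,0,0,0],[0,0,0,0,0,0,0],[0,0,0,0,0,0,0]]])

```text
clock: 18.8
tcp_pos: [0.565, 0.2076, 0.074]
orientation: [0.597, 0.38, 0.596, -0.379]
wrist_force: [-3.4, -1.3, 11.1]
finger_gap: 0.0002
```

drive_tool(plan=[[[-0.3,0,0,0,0,0,0],[-1,0,0,0,0,0,0],[-2,0,0,0,0,0,0],[-3,0,0,0,0,0,0],[-3,0,0,0,0,0,0]]])

```text
clock: 19.22
tcp_pos: [0.5636, 0.2073, 0.1655]
orientation: [0.596, 0.379, 0.597, -0.381]
wrist_force: [0.6, 0.8, 1.1]
finger_gap: -0.0
```

drive_tool(plan=[[[-1,0,0,0,0,0,0],[0,0,0,0,0,0,0],[0,0,0,0,0,0,0],[0,0,0,0,0,0,0],[0,0,0,0,0,0,0]]])

```text
clock: 19.63
tcp_pos: [0.5635, 0.2073, 0.1733]
orientation: [0.596, 0.379, 0.597, -0.381]
wrist_force: [1.5, -0.6, 0.0]
finger_gap: 0.0001
```

```bash
python3 sd.py s17; python3 wl.py w17;python3 - <<'E'
from h import *
save('top17',env.read_camera('top'))
E
```

```text
19.6833 [0.56365065 0.20729362 0.17337499] [-0.0500704  -0.10929829 -0.15475894]
[[-0.0034, 0.906, 0.4232, 0.5637], [-0.0009, 0.4232, -0.906, 0.2073], [-1.0, -0.0034, -0.0006, 0.1734], [0.0, 0.0, 0.0, 1.0]] 19.6833 [-0.1 -0.1 -0.2]
axis/ring top expected [171.4490581  287.12244327] [176.40109097 276.63855765]
```

View pics/s17.png

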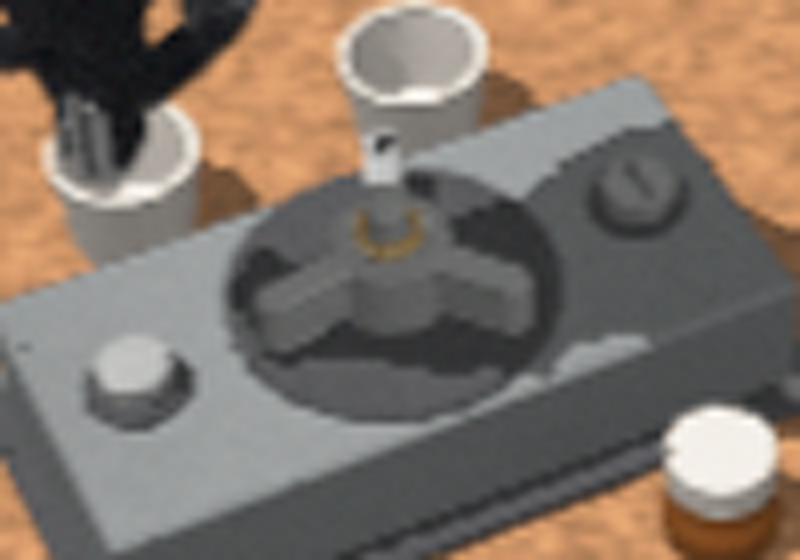

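View pics/w17.png

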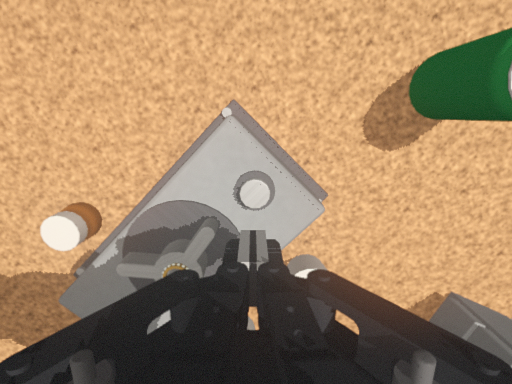

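View pics/top17.png

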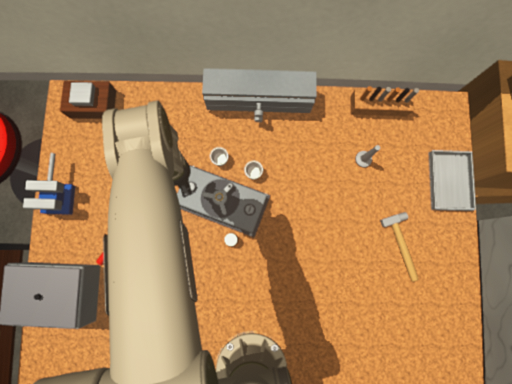

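The side picture shows the plunger cap lower, with its centre moved from about (130,345) to (135,362). The dot is steady at (382,145), the ring is on its post, and the bystanders haven't moved. The tool is clear, so I'm handing in.

```bash
python3 sa.py 262,229 382,145; python3 -c "
from h import *
print(env.hand_in())"
```

```text
[0.56577788 0.14550817 0.09      ] 0.047948307322965726 43.50450899658733
[0.56528742 0.08661304 0.09      ] 0.04296233115094308 -37.052763162983126
the job is handed in; nothing more can be done
None
```

I turned the dial four clicks clockwise, pushing one arm with the closed fingertips until it sprang off the finger into the fourth stop. I then pressed the lock plunger down, raised the tool clear and handed the job in. `hand_in` gave no verdict.

**Dial:** The last side-camera reading puts the dial at about 80.6° from its start, against 80° wanted. Right after the push, the side and wrist cameras read 78.7° and 77.8°, all well within tolerance.

**Lock plunger:** The fingertip stopped at 74.0 mm, the height given for fully home, and the force rose to about 11 N there. The pictures show the cap staying down after I withdrew.

**Ring and bystanders:** The ring still lies on its post. Both cups, the jar, the hammer and the mandrel look unmoved in the last pictures. The robot arm hid the drink can and most of the burnisher in the last top picture. The can was upright in the wrist picture; the burnisher I could not fully check.

**Force and fit:**
- **Force while turning:** it was higher than the 4–5 N expected, about 9–15 N with one peak near 20 N at the wrist. The limit is 40 N. I slowed down after the peak.
- **Camera disagreement:** the wrist and top cameras differed by about 2 mm on where the dial's axis is, about the stated calibration error.

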